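Mesh the pacifier rack into the steam sterilizer and press to start

ROBOT

A 6-joint arm with a two-finger parallel gripper is mounted at the origin on the work surface. World frame = base frame: x ahead of the robot, y to its left, z up, the work surface at z = 0. Lengths are in m, angles in rad, forces in N, time in s.
With the tool pointing down it reaches from about 0.25 to 0.725 m from the base axis. Payload 4 kg.
Tool frame: the origin (TCP) lies midway between the tips of the shut fingers; the grasp point (between the pads) lies 19 mm behind it; z points along the fingers, y is the line along which they close (so a half turn about z gives the same grasp; the last joint's range is limited). The gripper opens to 85 mm and grips with 20 to 120 N. Pads are 22 mm wide; open, the fingers measure 114 mm over their backs; the gripper's body (76 mm by 85 mm) begins 54 mm behind the grasp point. The pads swing forward as they close: fully open they stand 13 mm farther back than shut.
Start: joints at [1.269, 0.241, 0.005, 1.335, 0, 1.571], TCP at [0.149, 0.477, 0.231] pointing down, gripper open.
Joint ranges: [-2.72, 2.72], [-1.05, 1.87], [-1.09, 1.28], [-1.99, 2.15], [-1.42, 1.44], [-3.14, 3.14]. Speed limits (rad/s): [2.79, 2.79, 3.14, 3.14, 3.14, 3.14].

INTERFACE

Orientations are given as a rotation vector (axis times angle).
In Python, from cell import manip gives the robot as it stands. The module is installed in compiled form; this text tells all that it offers.
- The arm moves only by the tool play_rows, never from a script. Its argument "increments" is one flat list of numbers, 7 for each row, row after row: the shift along the world's x, y, z in m, then the turn, a rotation vector about the world's x, y, z in rad, then the finger opening in m, from 0 to 0.0854. In form: [x, y, z, wx, wy, wz, fingers, x, y, z, wx, wy, wz, fingers, ...]. A call has 1 to 10 rows; each row is the pose to reach, as a shift and turn from the pose commanded when the call began; what a row does not reach only later rows make up. A row lasts 1/12 s, in which the tool goes at most 41.7 mm and 7.16 degrees, less where a joint would pass 70% of its speed; a pose out of reach is approached as far as the arm can. A call with a gripper value outside its range is refused whole. The fingers move at their own pace and stop on an object; the grip force is fixed at half the most. Time passes only in rows, so rows that repeat a pose let the fingers close. It gives the time, the measured TCP pose, the force, the opening and the grip force at its end, in the units of the state.
- manip.get_state(): the state, without advancing time (a new reading comes with each control period).
- manip.camera(name): name is "scene" or "side" or "wrist"; returns (picture, depth): 384x512x3 uint8, red, green, blue; 384x512 float32, m along the optical axis (not along the pixel's ray), 0 where there is no reading.
- manip.get_calibration(name): a dict with "vertical_fov" (degrees; the focal length in pixels is half the picture's height over the tangent of half this angle, whatever the lens; pixels are square), "cx", "cy" (the principal point, pixels), "view" (4x4, takes a point from world to camera coordinates); the wrist camera has in their place "T_tool_cam" (4x4, takes a point from camera to tool coordinates, whose origin is the TCP and whose axes are the flange's). Camera axes: x right, y down, z forward; pixel columns grow to the right and rows downward; lengths in m; the calibration is good to about 2 mm. A picture is of the moment at which its call begins: read the wrist's pose just before it. get_calibration takes no time and is no camera call.
- manip.close_job(): hands the job in; it is judged then, once.
The state is a dict: "time": time; "qpos": joint angles; "qd": joint speeds; "tau": joint torques, N m; "tcp_pos": TCP position; "tcp_rot": TCP orientation; "force": force on the tool from outside, world axes, zero at the start; "torque": the same for the moment, N m; "grip_width": finger opening in m; "grip_force": force on a finger pad.
Only numpy, scipy, OpenCV 4.12 (cv2) and the standard library are available. Lean on these libraries where they do the work, as an engineer would, in place of code of your own. Each camera call takes 0.05 s, during which the arm holds its last target. There are 200 camera calls.

TASK

Slide the sterilizer base across the dresser, without lifting it, until it stands wholly on the round cork heat mat. Then take the pacifier rack out of its drying ring, turn it until its cross-shaped foot meshes with the cross socket in the base's hub, slide it fully home and finish while still holding it pressed down there against the spring start switch (do not let go), with the base still wholly on the mat. Leave the pink ring dish where it is.

Things in the scene. Friction and masses are not known exactly. Their poses are not given: they have to be found in the camera images.
- mat: round cork heat mat, 200 mm across and under 1 mm thick, lying fixed on the walnut dresser top (a flat thing that nothing catches on); origin at its centre on the dresser top
- base: white round sterilizer base, loose, about 0.8 kg, 150 mm across, upright side wall, deck 55 mm above the dresser; origin at the centre of its underside, z up. A grey turning knob, 26 mm across, rises 17 mm from the deck, 53 mm from the centre toward the body's -x. It stands wholly on the mat when the centres are within 25 mm
- hub (a point): centre of the top of the 48 mm square hub in the middle of the base's deck, 85 mm above the base's underside. In the hub's top is a cross-shaped socket, 30 mm deep, its two crossed slots each 35 mm long and 11 mm wide, along this point's x and y axes (the same as the base's), so it looks the same every quarter turn
- seat (a joint): spring start switch: a 10 mm steel plunger in the middle of the socket floor; 0 = up (its top 14 mm below the hub's top), grows as it is pressed down (m); the rack fully home presses it 0.010. Spring: about 2.5 N to start, 7.5 N at 0.010; the rack's own weight does not press it
- stand: fixed bamboo drying ring, 72 mm outside, 40 mm inside, 28 mm high, in which the rack stands at the start; origin at the centre of its underside
- rack_grip (a point): centre of the rack's 24 x 24 mm square grip, 34 mm high, at the rack's top. The white rack is loose, 0.12 kg, 94 mm high: below the grip a 14 mm round post, then a round plate 80 mm across, 5 mm thick, its underside 53 mm below this point, with three thin pegs 18 mm high. x and y axes lie square to the grip's faces and along the foot's blades. Fully home, this point is 138 mm above the base's underside
- rack_foot (a point): lower end of the rack's cross-shaped foot, on its axis, 77 mm below rack_grip. The foot is 24 mm long under the plate, its lower edges rounded; two crossed blades, each 32 mm wide and 8 mm thick, along this point's x and y. At the start the plate lies on the drying ring and the foot hangs inside it; fully home the plate lies on the hub's top
- dish: pink ceramic ring dish with a short cone in its middle, 80 mm across, 50 mm high, loose on the dresser; origin at the centre of its underside; to be left alone. Beyond everything listed, out of the way near the dresser's far edge, lies a fixed bamboo tray, 160 x 440 mm, with three orange pacifiers in a row, 34 mm high, and a sealed clear canister 109 mm high
There are look-alikes about, which are no part of the job. What is shaped like the part that bears rack_grip but black, red or turquoise is not meant.

How it is judged:
On the way, in this order (a step that is already met when the one before it is completed fails the run):
1. the base stands wholly on the heat mat (horizontal distance between base and mat below 0.025 m and linear speed of base below 0.02 m/s), for 0.2 s.
2. the rack's foot has meshed with the socket of the hub (z of rack_grip in the frame of base below 0.154 m and horizontal distance between rack_grip and base below 0.01 m), for 0.1 s.
At the end, for the whole second after the job is handed in: The base stands wholly on the mat (centres within 25 mm), level; the rack's foot is meshed and fully home (plate within 3 mm of the hub's top, upright, grip within 10 mm of the base's axis), the start switch pressed more than 7 mm, and the gripper's fingers still on the rack (horizontal distance between base and mat below 0.025 m and z of rack_grip in the frame of base below 0.141 m and horizontal distance between rack_grip and base below 0.01 m and angle between base's own z axis and vertical below 0.05 rad and angle between rack_grip's own z axis and vertical below 0.12 rad and value of joint seat above 0.007 m and contact force between the fingers and rack above 1 N); the arm keeps its last pose, push and grip.
It fails at once if the base was lifted off the dresser or tipped (height (world z) of base above 0.015 m or angle between base's own z axis and vertical above 0.2 rad).
It fails at once if the ring dish was disturbed (distance of dish from where it was at the start of the episode above 0.02 m).
It also fails if it takes over 58 s, if anything falls off the work surface, if the arm or the gripper's body presses on something with over 40 N, if the wrist force passes 120 N, or if a joint passes its speed limit or range.

## Working session

There is one attempt and no reset: what is moved stays moved. The work goes in short steps, Python scripts to look and compute and a tool call to move; the robot and the scene stay as the last step left them, time stands still between calls to the robot, and variables do not carry over. Pictures are saved under pics/ and viewed, at most 10 in all, crops included, and the job is handed in when it is done.

Besides the shell and the picture viewer there is one more tool, called as a command line: name --argument value ..., lists and objects as JSON in quotes. play_rows: Moves the arm, as the interface text tells. Its arguments: {"type":"object","properties":{"increments":{"type":"array"}},"required":["increments"]}

```bash
mkdir -p pics
cat > h.py <<'E'
import numpy as np,cv2
from cell import manip
from scipy.spatial.transform import Rotation as R
def snap(name):
    st=manip.get_state(); im,d=manip.camera(name); c=manip.get_calibration(name)
    f=192/np.tan(np.radians(c["vertical_fov"])/2)
    if "view" in c: T=np.linalg.inv(np.array(c["view"]))
    else:
        W=np.eye(4); W[:3,:3]=R.from_rotvec(st["tcp_rot"]).as_matrix(); W[:3,3]=st["tcp_pos"]
        T=W@np.array(c["T_tool_cam"])
    v,u=np.mgrid[:384,:512]
    P=np.stack([(u-c["cx"])/f*d,(v-c["cy"])/f*d,d],-1)@T[:3,:3].T+T[:3,3]
    P[d==0]=np.nan
    return im,d,P,(T,f,c)
def save(n,im,s=1):
    cv2.imwrite(f"pics/{n}.png",cv2.resize(im[...,::-1],None,fx=s,fy=s,interpolation=cv2.INTER_CUBIC))
E
python3 - <<'E'
from h import *
s=manip.get_state();print(s)
for n in("scene","side"):
    im,d,P,k=snap(n); save(n,im,1.5); np.savez(n,im=im,P=P); print(n,k[0].round(3).tolist(),k[1],k[2])
E
```

```text
{'time': 0.0, 'qpos': array([ 1.26897832e+00,  2.41423575e-01,  3.69405455e-03,  1.33516094e+00,
       -2.00288589e-05,  1.57080601e+00]), 'qd': array([ 1.21914873e-04,  4.12740609e-04, -9.43150848e-05,  9.35352033e-04,
        1.28063690e-03, -1.66344182e-03]), 'tau': array([-2.13201047e-04, -3.72318220e+01,  2.52407634e+01,  1.70827238e-02,
        4.75401521e-05, -4.59919356e-07]), 'tcp_pos': array([0.14844635, 0.47679407, 0.23039613]), 'tcp_rot': array([-0.47226759, -3.10559231,  0.00325649]), 'force': array([-0.26094034,  0.42592474, -0.24137981]), 'torque': array([0.02015223, 0.04381169, 0.04830332]), 'grip_force': 0.0, 'grip_width': 0.08535530287211135}
scene [[-0.007, 0.545, -0.838, 1.15], [1.0, -0.011, -0.015, -0.114], [-0.018, -0.838, -0.545, 0.502], [0.0, 0.0, 0.0, 1.0]] 381.06211369842737 {'vertical_fov': 53.48294519989368, 'cx': 252.47946034581295, 'cy': 187.08880747791272, 'view': array([[-0.00665484,  0.99982073, -0.01772652,  0.1304959 ],
       [ 0.54539033, -0.01122925, -0.83810697, -0.20789745],
       [-0.83815577, -0.01524535, -0.54521783,  1.23541369],
       [ 0.        ,  0.        ,  0.        ,  1.        ]])}
side [[-0.961, -0.209, 0.183, 0.296], [-0.278, 0.709, -0.648, 0.594], [0.006, -0.673, -0.74, 0.903], [0.0, 0.0, 0.0, 1.0]] 438.745155814002 {'vertical_fov': 47.26949556428106, 'cx': 251.43802706035947, 'cy': 193.60150339965935, 'view': array([[-0.96063157, -0.27776469,  0.00581105,  0.44449912],
       [-0.20919178,  0.70939576, -0.67305011,  0.24865991],
       [ 0.18282722, -0.64776881, -0.73957405,  0.9983717 ],
       [ 0.        ,  0.        ,  0.        ,  1.        ]])}
```

View pics/scene.png

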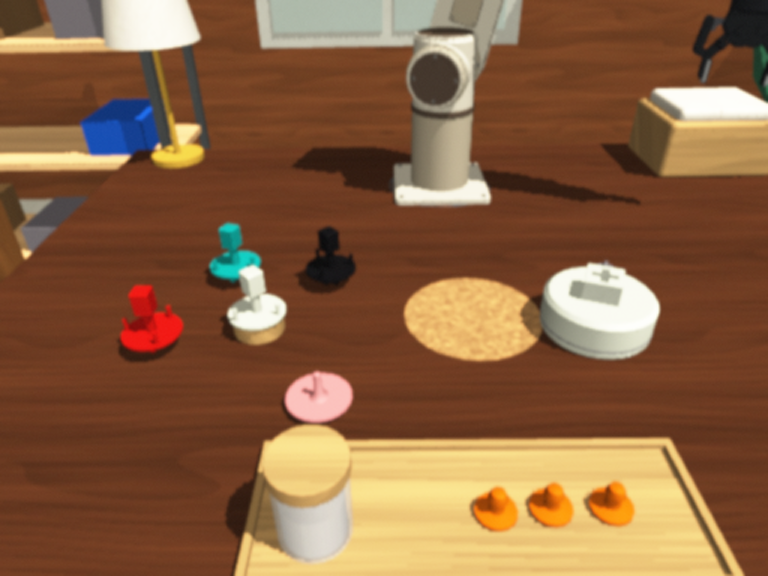

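View pics/side.png

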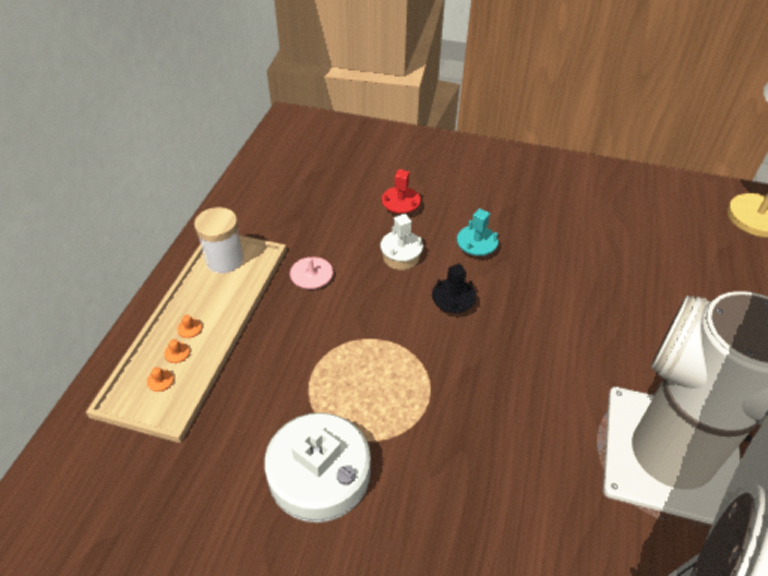

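The scene view shows the mat at (472,317), the base at (600,310) and the white rack in its ring at (252,285). In the side view these are at (370,388), (318,460) and (402,230), with the knob at (347,475). Next I measure them from depth.

Run:
```python
from h import *
for n in("scene","side"):
    z=np.load(n+".npz");im=z["im"].astype(int);P=z["P"]
    hsv=cv2.cvtColor(z["im"],cv2.COLOR_RGB2HSV).astype(int)
    x,y,h=P[...,0],P[...,1],P[...,2]
    roi=(x>.25)&(x<.72)&(abs(y)<.42)
    def rep(t,m):
        m=m&roi
        if m.sum()>3:
            Q=P[m];print(n,t,len(Q),"med",np.median(Q,0).round(4),"mid",((Q.min(0)+Q.max(0))/2).round(4),"ext",np.ptp(Q,0).round(3))
    white=(hsv[...,1]<70)
    br=(y>-.05)
    mat=(abs(h)<.008)&(hsv[...,2]>120)&(hsv[...,1]>60)&(hsv[...,0]<25)&(x<.6)&(y<.17)&(y>-.2)
    rep("mat",mat)
    for a,b in((.045,.062),(.078,.092),(.064,.078)): rep(f"base z{a}-{b}",white&(y>.03)&(h>a)&(h<b))
    rep("rack top",white&(y<-.1)&(h>.085)); rep("plate",white&(y<-.1)&(h>.02)&(h<.04))
    rep("dish",(hsv[...,0]>150)&(hsv[...,1]>40)&(im[...,2]>100)&(y<0)&(x>.4)&(h<.06))
    m=white&(y>.03)&(h>.079)&(h<.092)&roi
    print("hubrect",cv2.minAreaRect(P[m][:,:2].astype(np.float32)*1000))
    m=white&(y<-.1)&(h>.097)&roi
    if m.sum()>3: print("racktop",cv2.minAreaRect(P[m][:,:2].astype(np.float32)*1000))
    print("knob@",P[int(475/1.5),int(347/1.5)] if n=="side" else "")
    if n=="side":save("sidecrop",np.vstack([z["im"][270:350,165:255],z["im"][135:185,235:325]]),5)
```

```text
scene mat 4268 med [ 4.833e-01  7.500e-03 -4.000e-04] mid [ 0.4739 -0.015  -0.0006] ext [0.252 0.37  0.007]
scene base z0.045-0.062 2008 med [0.5276 0.1637 0.0535] mid [0.5044 0.1778 0.0535] ext [0.145 0.151 0.017]
scene base z0.078-0.092 333 med [0.5039 0.1769 0.0832] mid [0.5012 0.178  0.0818] ext [0.062 0.06  0.008]
scene base z0.064-0.078 219 med [0.5194 0.1765 0.0705] mid [0.4866 0.177  0.071 ] ext [0.093 0.06  0.014]
scene rack top 206 med [ 0.5029 -0.2915  0.0931] mid [ 0.4468 -0.2517  0.0918] ext [0.144 0.121 0.013]
scene plate 1015 med [ 0.4859 -0.2777  0.0315] mid [ 0.501  -0.2571  0.0302] ext [0.31  0.177 0.019]
hubrect ((501.5373229980469, 177.23370361328125), (47.667720794677734, 51.52462387084961), 67.59765625)
racktop ((502.42547607421875, -297.0212097167969), (22.583158493041992, 21.976459503173828), 42.86656188964844)
knob@ 
side mat 4434 med [ 0.4678  0.0104 -0.0009] mid [ 0.4698 -0.0146 -0.0017] ext [0.26  0.368 0.013]
side base z0.045-0.062 2777 med [0.4973 0.194  0.053 ] mid [0.501  0.1793 0.0535] ext [0.149 0.149 0.017]
side base z0.078-0.092 423 med [0.5003 0.1795 0.083 ] mid [0.5012 0.1781 0.0827] ext [0.062 0.06  0.009]
side base z0.064-0.078 262 med [0.4806 0.1942 0.0686] mid [0.4856 0.1848 0.0709] ext [0.091 0.052 0.014]
side rack top 149 med [ 0.4876 -0.2831  0.0928] mid [ 0.4329 -0.274   0.0925] ext [0.165 0.177 0.015]
side plate 817 med [ 0.4129 -0.2257  0.0294] mid [ 0.4974 -0.2798  0.03  ] ext [0.314 0.231 0.019]
side dish 191 med [ 0.6504 -0.1922  0.0115] mid [ 0.6512 -0.1984  0.0265] ext [0.072 0.074 0.039]
hubrect ((501.6036071777344, 178.37002563476562), (48.73822784423828, 49.94252014160156), 68.0474624633789)
racktop ((500.5681457519531, -297.5293884277344), (21.06960678100586, 21.393049240112305), 55.48482894897461)
knob@ [0.44890794 0.20022634 0.06761737]
```

View pics/sidecrop.png

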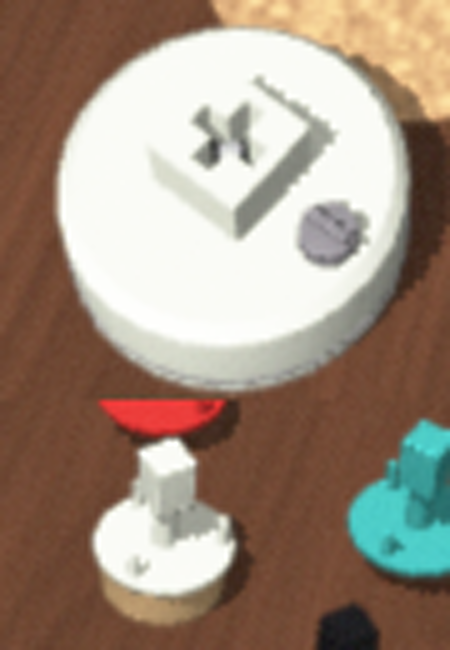

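The base is at about (0.5015, 0.178) with yaw about -22°. The hub faces are clear of the knob along body y, so I will grip the hub and drag the base. The first move is to hover over it while I refine the mat centre.

play_rows --increments '[0.015, -0.013, 0, 0, 0, -0.01, 0.085, 0.045, -0.038, 0, 0, 0, -0.02, 0.085, 0.08, -0.068, 0, 0, 0, -0.03, 0.085, 0.115, -0.098, 0, 0, 0, -0.04, 0.085, 0.15, -0.128, 0, 0, 0, -0.05, 0.085, 0.185, -0.158, -0.01, 0, 0, -0.06, 0.085, 0.22, -0.188, -0.01, 0, 0, -0.07, 0.085, 0.255, -0.218, -0.02, 0, 0, -0.08, 0.085, 0.285, -0.243, -0.02, 0, 0, -0.085, 0.085, 0.305, -0.26, -0.03, 0, 0, -0.086, 0.085]'

```text
time: 0.93
tcp_pos: [0.447, 0.2229, 0.2042]
tcp_rot: [0.606, 3.081, 0.002]
force: [0.0, 1.4, 0.1]
grip_width: 0.0851
grip_force: 0.0
```

play_rows --increments '[0.02, -0.016, 0, 0, 0, 0, 0.085, 0.038, -0.031, 0, 0, 0, 0, 0.085, 0.048, -0.038, 0, 0, 0, 0, 0.085, 0.048, -0.038, 0, 0, 0, 0, 0.085, 0.048, -0.038, 0, 0, 0, 0, 0.085]'

```text
time: 1.35
tcp_pos: [0.493, 0.1864, 0.2033]
tcp_rot: [-0.606, -3.081, 0.0]
force: [-0.3, -0.8, 0.2]
grip_width: 0.0848
grip_force: 0.0
```

Run:
```python
from h import *
for n in("scene","side"):
    z=np.load(n+".npz");P=z["P"];hsv=cv2.cvtColor(z["im"],cv2.COLOR_RGB2HSV).astype(int)
    x,y,h=P[...,0],P[...,1],P[...,2]
    m=(abs(h)<.008)&(hsv[...,2]>120)&(hsv[...,1]>60)&(hsv[...,0]<25)&(x>.36)&(x<.58)&(y<.13)&(y>-.11)
    m=cv2.morphologyEx(m.astype(np.uint8),cv2.MORPH_OPEN,np.ones((3,3)))>0
    print(n,cv2.minEnclosingCircle(P[m][:,:2].astype(np.float32)),P[m].min(0),P[m].max(0))
s=manip.get_state();print(s["time"],s["tcp_pos"],s["tcp_rot"],s["qpos"])
im,d,P,k=snap("wrist");save("w1",im,1.2);np.savez("w1",im=im,P=P)
h=P[...,2]
for lo,hi in((.08,.09),(.065,.077)):
    m=(h>lo)&(h<hi)&(abs(P[...,0]-.5)<.08)&(abs(P[...,1]-.178)<.08); print(m.sum(),cv2.minAreaRect(P[m][:,:2].astype(np.float32)*1000))
```

```text
scene ((0.4708016812801361, 0.008873764425516129), 0.10838751494884491) [ 0.36335694 -0.09320528 -0.00383354] [0.57706008 0.10594528 0.00269844]
side ((0.47112685441970825, 0.023249853402376175), 0.12184754014015198) [ 0.37243323 -0.09455442 -0.00794419] [0.57679681 0.12770852 0.00456313]
1.35 [0.49303643 0.18636782 0.20331534] [-6.06329173e-01 -3.08110468e+00  2.63844467e-04] [3.61056992e-01 3.08487701e-01 2.31423227e-02 1.28672491e+00
 5.92740813e-04 7.49669979e-01]
1895 ((503.42669677734375, 179.00054931640625), (48.15253448486328, 48.961490631103516), 68.33451080322266)
979 ((481.4295349121094, 187.73748779296875), (46.63456726074219, 83.03887176513672), 80.7079086303711)
```

View pics/w1.png

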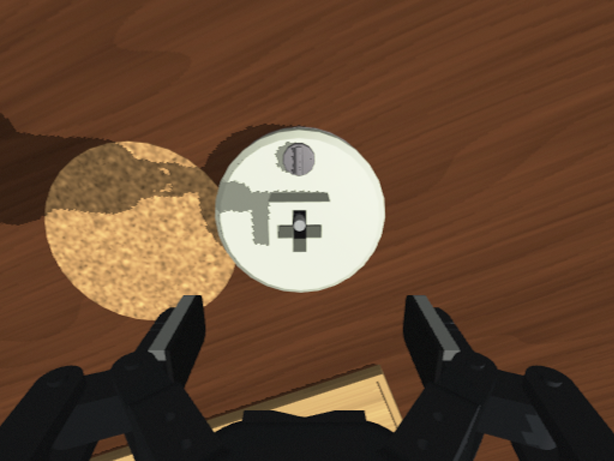

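The wrist view shows the hub square between the open fingers' directions, the knob at (298,158) off the finger line, and the mat at (143,230). The closing line matches the hub to within 1°. The base centre is (0.5025, 0.1785) and the mat centre about (0.474, 0.006). I descend in steps.

play_rows --increments '[0, 0, -0.015, 0, 0, 0, 0.085, 0.001, 0, -0.04, 0, 0, 0, 0.085, 0.001, 0, -0.07, 0, 0, 0, 0.085, 0.001, 0, -0.095, 0, 0, 0, 0.085, 0.001, 0, -0.115, 0, 0, 0, 0.085, 0.001, 0, -0.127, 0, 0, 0, 0.085, 0.001, 0, -0.135, 0, 0, 0, 0.085, 0.001, 0, -0.139, 0, 0, 0, 0.085, 0.001, 0, -0.139, 0, 0, 0, 0.085, 0.001, 0, -0.139, 0, 0, 0, 0.085]'

```text
time: 2.23
tcp_pos: [0.4946, 0.1871, 0.0655]
tcp_rot: [0.604, 3.082, 0.001]
force: [-0.3, -0.4, -0.5]
grip_width: 0.0848
grip_force: 0.0
```

play_rows --increments '[0, 0, 0, 0, 0, 0, 0.06, 0, 0, 0, 0, 0, 0, 0.05, 0, 0, 0, 0, 0, 0, 0.045, 0, 0, 0, 0, 0, 0, 0.04, 0, 0, 0, 0, 0, 0, 0.04, 0, 0, 0, 0, 0, 0, 0.04, 0, 0, 0, 0, 0, 0, 0.04, 0, 0, 0, 0, 0, 0, 0.04]'

```text
time: 2.9
tcp_pos: [0.4943, 0.1854, 0.0658]
tcp_rot: [0.606, 3.082, -0.003]
force: [-2.1, -3.6, 7.1]
grip_width: 0.0464
grip_force: 64.3
```

play_rows --increments '[-0.001, -0.006, 0, 0, 0, 0, 0.04, -0.003, -0.018, 0, 0, 0, 0, 0.04, -0.005, -0.033, 0, 0, 0, 0, 0.04, -0.008, -0.048, 0, 0, 0, 0, 0.04, -0.0105, -0.063, 0, 0, 0, 0, 0.04, -0.013, -0.078, 0, 0, 0, 0, 0.04, -0.0155, -0.093, 0, 0, 0, 0, 0.04, -0.018, -0.108, 0, 0, 0, 0, 0.04, -0.0205, -0.123, 0, 0, 0, 0, 0.04, -0.0225, -0.135, 0, 0, 0, 0, 0.04]'

```text
time: 3.73
tcp_pos: [0.4735, 0.0523, 0.0661]
tcp_rot: [0.604, 3.08, 0.007]
force: [1.1, 6.6, 4.9]
grip_width: 0.0463
grip_force: 64.2
```

play_rows --increments '[-0.002, -0.013, 0, 0, 0, 0, 0.04, -0.004, -0.026, 0, 0, 0, 0, 0.04, -0.006, -0.034, 0, 0, 0, 0, 0.04, -0.006, -0.037, 0, 0, 0, 0, 0.04, -0.006, -0.037, 0, 0, 0, 0, 0.04, -0.006, -0.037, 0, 0, 0, 0, 0.04, -0.006, -0.037, 0, 0, 0, 0, 0.04]'

```text
time: 4.32
tcp_pos: [0.4671, 0.0149, 0.0658]
tcp_rot: [0.605, 3.08, 0.002]
force: [0.3, 4.6, 5.9]
grip_width: 0.0469
grip_force: 64.3
```

Run:
```python
from h import *
s=manip.get_state();print(s["time"],s["tcp_pos"],s["force"],s["grip_width"])
im,d,P,k=snap("side");save("s2",im,1.3);np.savez("s2",im=im,P=P)
h=P[...,2]
near=(abs(P[...,0]-.47)<.09)&(abs(P[...,1]-.01)<.09)
m=near&(abs(h-.054)<.004);print(P[m].min(0),P[m].max(0),cv2.minEnclosingCircle(P[m][:,:2].astype(np.float32)))
```

```text
4.3167 [0.46706738 0.01488212 0.06582415] [0.30858523 4.56090578 5.87260391] 0.04690665861501236
[ 0.40134178 -0.05307788  0.05000409] [0.54675503 0.08731098 0.05798351] ((0.4740754961967468, 0.013785072602331638), 0.0742318406701088)
```

View pics/s2.png

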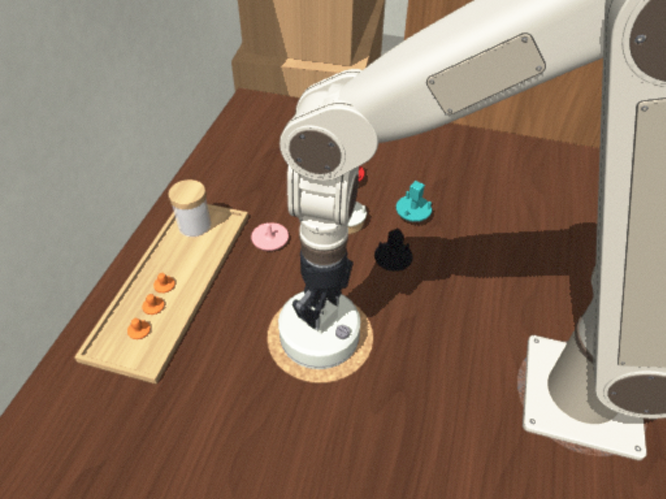

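The base stands inside the mat with a cork rim visible all round, centre about (0.474, 0.012), 6 mm off. I release, rise and go over the rack.

play_rows --increments '[0, 0, 0, 0, 0, 0, 0.085, 0, 0, 0, 0, 0, 0, 0.085, 0, 0, 0, 0, 0, 0, 0.085, 0, 0, 0, 0, 0, 0, 0.085, 0, 0, 0.015, 0, 0, 0, 0.085, 0, 0, 0.045, 0, 0, 0, 0.085, 0, 0, 0.08, 0, 0, 0, 0.085, 0, 0, 0.115, 0, 0, 0, 0.085, 0, 0, 0.14, 0, 0, 0, 0.085, 0, 0, 0.15, 0, 0, 0, 0.085]'

```text
time: 5.2
tcp_pos: [0.4678, 0.0143, 0.2189]
tcp_rot: [0.604, 3.076, 0.002]
force: [0.9, 0.5, -0.2]
grip_width: 0.085
grip_force: 0.0
```

play_rows --increments '[0.002, -0.015, 0, 0, 0, -0.03, 0.085, 0.005, -0.045, 0, 0, 0, -0.07, 0.085, 0.009, -0.08, 0, 0, 0, -0.12, 0.085, 0.013, -0.115, 0, 0, 0, -0.16, 0.085, 0.017, -0.15, 0, 0, 0, -0.2, 0.085, 0.02, -0.185, 0, 0, 0, -0.24, 0.085, 0.024, -0.22, 0, 0, 0, -0.27, 0.085, 0.028, -0.255, 0, 0, 0, -0.3, 0.085, 0.031, -0.285, 0, 0, 0, -0.3, 0.085, 0.033, -0.305, 0, 0, 0, -0.3, 0.085]'

```text
time: 6.03
tcp_pos: [0.4984, -0.2937, 0.214]
tcp_rot: [-1.063, -2.956, 0.001]
force: [1.3, 0.4, -0.4]
grip_width: 0.0852
grip_force: 0.0
```

play_rows --increments '[0, -0.005, 0, 0, 0, 0, 0.085, 0, -0.005, 0, 0, 0, 0, 0.085, 0, -0.005, 0, 0, 0, 0, 0.085]'

```text
time: 6.28
tcp_pos: [0.4984, -0.295, 0.2142]
tcp_rot: [-1.059, -2.956, -0.001]
force: [-0.3, -0.8, 0.3]
grip_width: 0.0853
grip_force: 0.0
```

Run:
```python
from h import *
s=manip.get_state();print(s["time"],s["tcp_pos"],s["tcp_rot"],s["qpos"])
print("closing",np.degrees(np.arctan2(*R.from_rotvec(s["tcp_rot"]).as_matrix()[[1,0],1])))
im,d,P,k=snap("wrist");save("w2",im,1.2);np.savez("w2",im=im,P=P)
h=P[...,2]
near=(abs(P[...,0]-.50)<.05)&(abs(P[...,1]+.297)<.05)
for lo,hi in((.09,.106),(.094,.102),(.026,.04)):
    m=near&(h>lo)&(h<hi); print(m.sum(),np.median(h[m]),cv2.minAreaRect(P[m][:,:2].astype(np.float32)*1000))
im,d,P,k=snap("side")
h=P[...,2];near=(abs(P[...,0]-.474)<.09)&(abs(P[...,1]-.01)<.09)
m=near&(abs(h-.054)<.003);print(P[m].min(0),P[m].max(0))
m=near&(abs(h-.084)<.004);print(cv2.minAreaRect(P[m][:,:2].astype(np.float32)*1000))
```

```text
6.2833 [ 0.49836271 -0.29503906  0.21424559] [-1.05926133e+00 -2.95601037e+00 -1.15016996e-03] [-5.34754389e-01  4.07445981e-01  1.95613373e-01  1.36059862e+00
  4.30541361e-04  1.53418514e-01]
closing 50.570568458044335
661 0.09822602789128393 ((503.5810546875, -297.1647033691406), (23.946279525756836, 24.355281829833984), 43.57411193847656)
628 0.09828031753290453 ((503.5624084472656, -297.1175842285156), (23.960100173950195, 24.326845169067383), 43.15653610229492)
2783 0.033391668153452514 ((503.6748962402344, -297.046875), (78.51559448242188, 78.97589111328125), 22.92027473449707)
[ 0.40319402 -0.05898853  0.05100046] [0.54675404 0.08418376 0.05699199]
((474.7008056640625, 11.538721084594727), (49.564414978027344, 48.98051071166992), 67.86783599853516)
```

View pics/w2.png

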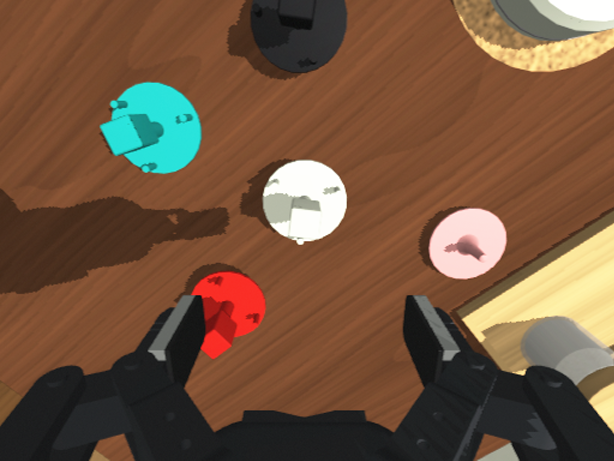

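The rack's white grip is at (303,222), turned a few degrees from the fingers. The world fit gives (0.5035, -0.297), top at 0.098 as expected, yaw 43.2°. The red look-alike and the dish are clear of the finger line. I turn by -0.127 and descend.

play_rows --increments '[0.002, -0.001, -0.01, 0, 0, -0.06, 0.085, 0.005, -0.002, -0.03, 0, 0, -0.127, 0.085, 0.005, -0.002, -0.06, 0, 0, -0.127, 0.085, 0.005, -0.002, -0.09, 0, 0, -0.127, 0.085, 0.005, -0.002, -0.115, 0, 0, -0.127, 0.085, 0.005, -0.002, -0.135, 0, 0, -0.127, 0.085, 0.005, -0.002, -0.147, 0, 0, -0.127, 0.085, 0.005, -0.002, -0.152, 0, 0, -0.127, 0.085, 0.005, -0.002, -0.152, 0, 0, -0.127, 0.085, 0.005, -0.002, -0.152, 0, 0, -0.127, 0.085]'

```text
time: 7.22
tcp_pos: [0.5044, -0.297, 0.0636]
tcp_rot: [1.243, 2.884, -0.0]
force: [0.4, -0.1, 1.0]
grip_width: 0.0852
grip_force: 0.0
```

play_rows --increments '[0, 0, 0, 0, 0, 0, 0.06, 0, 0, 0, 0, 0, 0, 0.045, 0, 0, 0, 0, 0, 0, 0.035, 0, 0, 0, 0, 0, 0, 0.03, 0, 0, 0, 0, 0, 0, 0.025, 0, 0, 0, 0, 0, 0, 0.02, 0, 0, 0, 0, 0, 0, 0.015, 0, 0, 0, 0, 0, 0, 0.015, 0, 0, 0, 0, 0, 0, 0.015, 0, 0, 0, 0, 0, 0, 0.015]'

```text
time: 8.05
tcp_pos: [0.5042, -0.2979, 0.0633]
tcp_rot: [1.245, 2.883, -0.0]
force: [-0.3, -0.0, 5.3]
grip_width: 0.023
grip_force: 59.5
```

Gripped at 23 mm, closing line 43.3°. I lift, carry it over the hub and turn by +0.43 rad.

play_rows --increments '[0, 0, 0.006, 0, 0, 0, 0.015, 0, 0, 0.02, 0, 0, 0, 0.015, 0, 0, 0.04, 0, 0, 0, 0.015, 0, 0, 0.06, 0, 0, 0, 0.015, 0, 0, 0.08, 0, 0, 0, 0.015, 0, 0.005, 0.1, 0, 0, 0, 0.015, -0.001, 0.015, 0.115, 0, 0, 0.03, 0.015, -0.003, 0.03, 0.12, 0, 0, 0.07, 0.015, -0.005, 0.05, 0.12, 0, 0, 0.11, 0.015, -0.007, 0.072, 0.12, 0, 0, 0.15, 0.015]'

```text
time: 8.88
tcp_pos: [0.4961, -0.2245, 0.1822]
tcp_rot: [-1.022, -2.97, -0.001]
force: [-0.3, 0.3, -3.0]
grip_width: 0.0234
grip_force: 58.8
```

play_rows --increments '[-0.002, 0.024, 0, 0, 0, 0.04, 0.015, -0.004, 0.05, 0, 0, 0, 0.08, 0.015, -0.007, 0.076, 0, 0, 0, 0.12, 0.015, -0.01, 0.102, 0, 0, 0, 0.16, 0.015, -0.012, 0.128, 0, 0, 0, 0.2, 0.015, -0.015, 0.154, 0, 0, 0, 0.23, 0.015, -0.017, 0.18, 0, 0, 0, 0.26, 0.015, -0.019, 0.203, 0, 0, 0, 0.279, 0.015, -0.021, 0.222, 0, 0, 0, 0.279, 0.015, -0.022, 0.235, 0, 0, 0, 0.279, 0.015]'

```text
time: 9.72
tcp_pos: [0.4728, 0.0119, 0.1815]
tcp_rot: [-0.596, -3.081, -0.0]
force: [0.3, -0.7, -1.9]
grip_width: 0.0235
grip_force: 58.8
```

play_rows --increments '[0, 0.002, 0, 0, 0, 0, 0.015, 0, 0.002, 0, 0, 0, 0, 0.015, 0, 0.002, 0, 0, 0, 0, 0.015]'

```text
time: 9.97
tcp_pos: [0.4742, 0.0113, 0.1822]
tcp_rot: [-0.601, -3.082, 0.001]
force: [-0.1, 0.4, -1.6]
grip_width: 0.0232
grip_force: 58.9
```

Run:
```python
from h import *
s=manip.get_state();print(s["time"],s["tcp_pos"],s["tcp_rot"],s["force"])
print("closing",np.degrees(np.arctan2(*R.from_rotvec(s["tcp_rot"]).as_matrix()[[1,0],1])))
for n in("wrist","side","scene"):
    im,d,P,k=snap(n);np.savez("i_"+n,im=im,P=P)
    if n=="wrist":a=im
    h=P[...,2];near=(abs(P[...,0]-.474)<.1)&(abs(P[...,1]-.012)<.1)
    for lo,hi in((.05,.058),(.08,.089),(.118,.145),(.1,.118),(.125,.14)):
        m=near&(h>lo)&(h<hi)
        if n!="wrist": m&=im.min(-1)>60
        if m.sum()>20: print(n,lo,m.sum(),np.nanmedian(P[m],0).round(4),((P[m].min(0)+P[m].max(0))/2).round(4),np.ptp(P[m],0).round(3),np.round(cv2.minAreaRect(P[m][:,:2].astype(np.float32)*1000)[2],1))
    if n=="side": b=im
save("ins",np.hstack([cv2.resize(a,(400,300)),cv2.resize(b[120:320,120:386],(400,300))]))
```

```text
9.9667 [0.47420229 0.01134948 0.18217837] [-6.00752776e-01 -3.08234214e+00  1.00817425e-03] [-0.06861239  0.44422831 -1.59254519]
closing 67.94249538153913
wrist 0.05 8418 [0.446  0.0302 0.0552] [0.4696 0.0119 0.054 ] [0.134 0.148 0.008] 67.6
wrist 0.08 36 [0.4622 0.0384 0.0843] [0.456  0.0205 0.0834] [0.02  0.045 0.007] 67.0
side 0.05 1537 [0.4677 0.0355 0.0532] [0.474  0.0155 0.054 ] [0.146 0.14  0.008] 16.0
side 0.08 202 [0.4677 0.0212 0.0834] [0.475  0.0182 0.084 ] [0.061 0.048 0.007] 68.2
scene 0.05 1541 [0.4993 0.0038 0.0538] [0.4782 0.0099 0.0539] [0.142 0.143 0.008] 77.5
scene 0.08 276 [0.4793 0.0106 0.0836] [0.4755 0.0106 0.0829] [0.062 0.062 0.006] 68.3
scene 0.118 38 [0.4819 0.0082 0.1279] [0.4788 0.01   0.1283] [0.019 0.029 0.01 ] 69.1
scene 0.125 32 [0.4847 0.0072 0.1283] [0.4788 0.01   0.1291] [0.019 0.029 0.008] 68.8
```

View pics/ins.png

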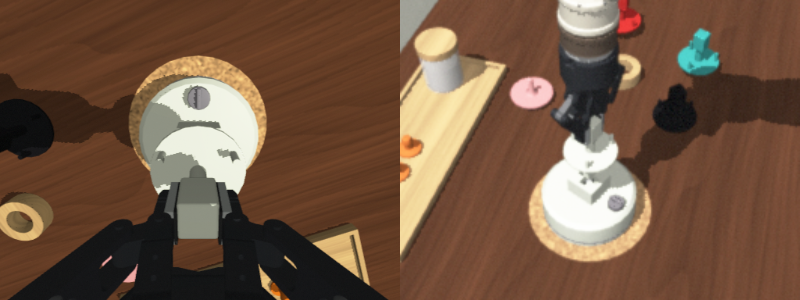

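The rack hangs upright over the hub, and the base is still inside the mat. To judge alignment I compare the plate circle with the hub square in the same cameras.

Run:
```python
from h import *
from scipy.optimize import least_squares
def circ(Q,r):
    return least_squares(lambda c:np.hypot(*(Q-c).T)-r,Q.mean(0),loss="soft_l1",f_scale=.001).x
for n in("wrist","side","scene"):
    z=np.load(f"i_{n}.npz");P=z["P"];im=z["im"];h=P[...,2]
    near=(abs(P[...,0]-.474)<.1)&(abs(P[...,1]-.012)<.1)
    for t,lo,hi,r in(("plate",.146,.156,.04),("deck",.05,.058,.0745)):
        m=near&(h>lo)&(h<hi)&(im.min(-1)>60); Q=P[m][:,:2]
        if len(Q)<30: continue
        H=cv2.convexHull(Q.astype(np.float32))[:,0]
        H=H[np.abs(np.hypot(*(H-np.median(H,0)).T)-r)<.03]
        print(n,t,len(Q),np.median(h[m]).round(4),"circ",circ(H,r).round(4),"minrad",np.round(cv2.minEnclosingCircle(Q.astype(np.float32))[0],4),cv2.minEnclosingCircle(Q.astype(np.float32))[1])
    m=near&(h>.081)&(h<.089)&(im.min(-1)>60)
    if m.sum()>100: print(n,"hub",cv2.minAreaRect(P[m][:,:2].astype(np.float32)*1000))
```

```text
wrist plate 7016 0.1522 circ [0.474  0.0122] minrad [0.4737 0.0125] 0.03988466411828995
wrist deck 8418 0.0552 circ [0.4773 0.0116] minrad [0.4769 0.0119] 0.0746331587433815
side plate 632 0.1504 circ [0.4718 0.0117] minrad [0.4715 0.0117] 0.0406612902879715
side deck 1537 0.0532 circ [0.4743 0.0129] minrad [0.4742 0.013 ] 0.07436516135931015
side hub ((474.47479248046875, 11.203651428222656), (48.800628662109375, 48.26374435424805), 68.2340316772461)
scene plate 571 0.1509 circ [0.4731 0.0104] minrad [0.4725 0.011 ] 0.04122978076338768
scene deck 1541 0.0538 circ [0.4754 0.0108] minrad [0.4772 0.01  ] 0.07317277789115906
scene hub ((475.1506042480469, 10.517871856689453), (47.9324836730957, 50.866424560546875), 68.3090591430664)
```

Hub minus plate is about +2.6 mm in x and 0 in y in all three cameras, and the yaw agrees. I shift and lower to first engagement.

play_rows --increments '[0.0026, 0, -0.005, 0, 0, 0, 0.015, 0.0026, 0, -0.015, 0, 0, 0, 0.015, 0.0026, 0, -0.025, 0, 0, 0, 0.015, 0.0026, 0, -0.032, 0, 0, 0, 0.015, 0.0026, 0, -0.036, 0, 0, 0, 0.015, 0.0026, 0, -0.039, 0, 0, 0, 0.015, 0.0026, 0, -0.042, 0, 0, 0, 0.015, 0.0026, 0, -0.044, 0, 0, 0, 0.015, 0.0026, 0, -0.044, 0, 0, 0, 0.015]'

```text
time: 10.87
tcp_pos: [0.4774, 0.0114, 0.1386]
tcp_rot: [-0.602, -3.083, 0.0]
force: [-0.5, 0.2, -0.7]
grip_width: 0.0235
grip_force: 58.9
```

The force stayed near zero with the foot about 6 mm below the hub's top, so it has meshed. I go on.

play_rows --increments '[0, 0, -0.003, 0, 0, 0, 0.015, 0, 0, -0.006, 0, 0, 0, 0.015, 0, 0, -0.009, 0, 0, 0, 0.015, 0, 0, -0.012, 0, 0, 0, 0.015, 0, 0, -0.014, 0, 0, 0, 0.015, 0, 0, -0.016, 0, 0, 0, 0.015, 0, 0, -0.016, 0, 0, 0, 0.015, 0, 0, -0.016, 0, 0, 0, 0.015]'

```text
time: 11.53
tcp_pos: [0.4778, 0.0114, 0.1232]
tcp_rot: [0.602, 3.082, 0.0]
force: [-1.0, 0.6, 5.0]
grip_width: 0.0233
grip_force: 59.6
```

Spring force is present (about 6 N net of weight). I press the last few mm until the plate seats.

play_rows --increments '[0, 0, -0.001, 0, 0, 0, 0.015, 0, 0, -0.002, 0, 0, 0, 0.015, 0, 0, -0.003, 0, 0, 0, 0.015, 0, 0, -0.004, 0, 0, 0, 0.015, 0, 0, -0.004, 0, 0, 0, 0.015, 0, 0, -0.004, 0, 0, 0, 0.015]'

```text
time: 12.03
tcp_pos: [0.4778, 0.0114, 0.1203]
tcp_rot: [0.602, 3.082, 0.001]
force: [-2.5, 0.5, 13.8]
grip_width: 0.0234
grip_force: 60.9
```

play_rows --increments '[0, 0, -0.001, 0, 0, 0, 0.015, 0, 0, -0.001, 0, 0, 0, 0.015, 0, 0, -0.001, 0, 0, 0, 0.015, 0, 0, -0.001, 0, 0, 0, 0.015, 0, 0, -0.001, 0, 0, 0, 0.015, 0, 0, -0.001, 0, 0, 0, 0.015]'

```text
time: 12.53
tcp_pos: [0.4778, 0.0114, 0.1202]
tcp_rot: [0.602, 3.081, 0.001]
force: [-6.5, 0.7, 19.1]
grip_width: 0.0233
grip_force: 61.9
```

Run:
```python
from h import *
for n in("side","scene"):
    im,d,P,k=snap(n);h=P[...,2]
    near=(abs(P[...,0]-.474)<.1)&(abs(P[...,1]-.012)<.1)&(im.min(-1)>60)
    m=near&(h>.083)&(h<.1);print(n,"plate z",np.median(h[m]),np.round(cv2.minEnclosingCircle(P[m][:,:2].astype(np.float32)),4) if 0 else cv2.minEnclosingCircle(P[m][:,:2].astype(np.float32)))
    m=near&(h>.05)&(h<.058);print("deck z",np.median(h[m]),cv2.minEnclosingCircle(P[m][:,:2].astype(np.float32)))
    if n=="side":save("fin",im[150:320,150:360],3)
s=manip.get_state();print(s["time"],s["tcp_pos"],s["force"],s["grip_force"])
```

```text
side plate z 0.08845457516700628 ((0.4753573536872864, 0.013016688637435436), 0.04030713066458702)
deck z 0.0532104488367231 ((0.47337454557418823, 0.013948393985629082), 0.07465679943561554)
scene plate z 0.08880116835001856 ((0.476164311170578, 0.00923087913542986), 0.04173962399363518)
deck z 0.053771377932714776 ((0.47873565554618835, 0.009796648286283016), 0.07362507283687592)
12.6333 [0.47780188 0.01142991 0.12025308] [-5.9364506   0.33555074 18.96362989] 61.859586238861084
```

View pics/fin.png

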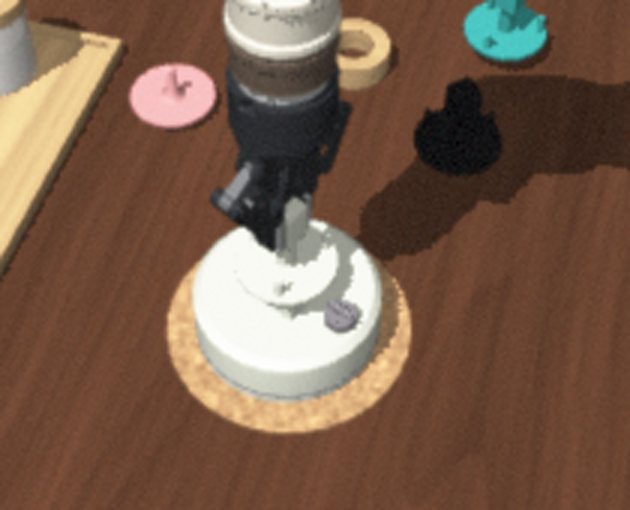

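The plate lies on the hub, with its top 35 mm above the deck as it should be. Further pressing met a hard stop at 19 N, and the base is well inside the mat. I hand the job in.

```bash
python3 -c "
from cell import manip
print(manip.close_job())"
```

```text
the job is handed in; nothing more can be done
None
```

I handed the job in at about 12.6 s: the base is on the mat about 6 mm off centre, and the rack is meshed, fully home and still held down at about 19 N; no verdict came back.

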